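# Find the rocking corner of the jig plate and press its shim down

## Robot

A 7-joint arm with a two-finger parallel gripper is mounted at the origin on a cart in front of the work surface, level with it; the furniture and walls round the work are solid. World frame = base frame: x ahead of the robot, y to its left, z up, the work surface at z = 0. Lengths are in m, angles in degrees, forces in N, time in s.
With the tool pointing down it reaches from about 0.35 to 0.775 m from the base axis. Payload 3.1 kg.
Tool frame: the origin (TCP) lies on the centre line of the jaws, within the pads' length; the fingertips stand 17 mm ahead of it and the grasp point (between the pads) lies 2 mm behind it (robot.tip_reach is the distance from the TCP to the fingertips, in m); z points along the fingers, y is the direction in which the jaws open and shut (so a half turn about z gives the same grasp; the last joint's range is limited). The gripper opens to 85 mm and grips with 20 to 120 N. Pads are 22 mm wide; open, the fingers measure 114 mm over their backs; the gripper's body (76 mm by 85 mm) begins 54 mm behind the grasp point. The pads swing forward as they close: fully open they stand 13 mm farther back than shut.
Start: joints at [67.397, 17.813, 0.802, 86.603, -0.252, 75.585, -1.558], TCP at [0.19, -0.516, 0.248] pointing down, gripper open.
Joint ranges: [-154.91, 154.91], [-16.99, 109.72], [-72.82, 74.43], [7.12, 147.25], [-82.49, 262.49], [11.32, 116.49], [-174.64, 174.64]. Speed limits (degrees/s): [159.86, 159.86, 180, 180, 180, 180, 180].

## Interface

Orientations are given as [roll, pitch, yaw] about the fixed x, y, z axes, in that order (R = Rz(yaw) Ry(pitch) Rx(roll)).
In Python, from station import robot, fingers, vision, workorder, recognise gives the robot as it stands. Calls block until the motion is done:
- robot.move_to(position, orientation): joint-space move of the TCP to a pose.
- robot.line_to(position, orientation=None, velocity=0.15, f_stop=None): straight line of the TCP; orientation=None keeps the orientation; velocity is the mean speed in m/s. With f_stop (N) it stops when the force on the tool has changed by that much, and returns True; else False.
- robot.move_j(angles): joint-space move.
- fingers.gripper_to(opening, force=None): opening from 0.0 (shut) to 1.0 (fully open); force is the grip in N (None keeps the last); returns when the fingers have stopped.
- robot.pause(seconds).
- robot.inverse_kinematics(position, orientation): joint angles nearest the present ones, or None.
- vision.grab_frame(name): name is "scene" or "top" or "wrist"; returns the picture (480x640x3 uint8, red, green, blue); there is no depth.
- vision.calibration(name): a dict with "mtx" (3x3 intrinsics, pixels), "k1" (the pictures are not rectified: a ray, as slopes to the right and down, at radius r is drawn at 1 + k1 r^2 times it, then the intrinsics apply), "extrinsics" (4x4, takes a point from world to camera coordinates); the wrist camera has in their place "T_tool_cam" (4x4, takes a point from camera to tool coordinates, whose origin is the TCP and whose axes are the flange's). Camera axes: x right, y up, looking along -z (the intrinsics and any distortion apply to the point x, -y, -z); pixel columns grow to the right and rows downward; lengths in m; the calibration is good to about 2 mm. A picture is of the moment at which its call begins: read the wrist's pose just before it. calibration takes no time and is no camera call.
A pose or a line that the arm cannot do raises robot.PlanningError and nothing moves.
- workorder.close_job(): hands the job in, once; it reports no verdict.
Trained networks look in the newest picture that a camera, given by its name, has taken for a name from the list of things; names that differ only in an ending like _2 or _b are one class to them, and where a whole thing is asked for, a point or a joint stands for the part that bears it (a point fixed in the world has none). Each returns a list of dicts, best first, with "p" (0 to 1); they miss things now and then, are a little off and sometimes report something else, mostly with a low value. They report only what shows in the picture. A call takes as long as a camera call. They do not tell look-alikes from the thing itself.
- recognise(label, camera): "rect" ([centre column, centre row, width, height] in pixels, round what is visible of it).
Readings, each from a call of its own:
- robot.current_time_s(): time.
- robot.current_joint_positions(): joint angles.
- robot.current_dq(): joint speeds.
- robot.current_joint_torque(): joint torques, N m.
- robot.current_tool_pos(): TCP position.
- robot.current_eef_rot(): TCP orientation.
- robot.current_contact_force(): force on the tool from outside, world axes, zero at the start.
- robot.current_torque(): the same for the moment, N m.
- robot.current_finger_gap(): opening from 0.0 (shut) to 1.0 (fully open).
Only numpy, scipy, OpenCV 4.12 (cv2) and the standard library are available. Lean on these libraries where they do the work, as an engineer would, in place of code of your own. Each camera call takes 0.05 s, during which the arm holds its last target. There are 200 camera calls.

## Task

One corner of the aluminium jig plate lying in the tray rocks: press down on the plate's corners one after another with the shut fingertips until you have found the one that gives. Then press the round steel shim pad of that corner fully down, so that the plate sits firm and level, and take the hand away. Leave the other three shim pads up, grasp and lift nothing, and leave the small things on the plate and around it where they stand.

Things in the scene. Friction and masses are not known exactly. Their poses are not given: they have to be found in the camera images.
- plate: bare aluminium jig plate, 200 x 280 x 10 mm, 1.4 kg, loose in its tray; origin at the centre of its underside, 24 mm above the table; x along the short side away from the robot, y along the long side to the left. One corner rocks, a different one each time, not to be told by eye: about 4 N on its corner point rock it down some 5 mm to a hard stop, and it comes back by itself. The other corners stay still.
- tray: low dark steel tray fixed to the table, 216 x 296 mm, rim 28 mm above the table (6 mm below the plate's top); origin at the centre of its underside, axes as the plate's. In it four square shim blocks carry the plate; a round steel pad of each rises through a 28 mm hole in the plate
- corner_near_left (a point): point on the plate's top face where to press its corner nearer the robot, left: 22 mm in from both edges, 34 mm above the table; moves with the plate
- shim_near_left (a point): top centre, as found, of the round steel shim pad of the plate's corner nearer the robot, left: 48 mm above the table, 14 mm above the plate; the point is fixed to the tray. The pad is 22 mm across, 54 mm from its corner point towards the plate's middle. It goes straight down 12 mm at about 9 N to a hard stop 2 mm above the plate, and stays where it is left
- corner_near_right (a point): point on the plate's top face where to press its corner nearer the robot, right: 22 mm in from both edges, 34 mm above the table; moves with the plate
- shim_near_right (a point): top centre, as found, of the round steel shim pad of the plate's corner nearer the robot, right: 48 mm above the table, 14 mm above the plate; the point is fixed to the tray. The pad is 22 mm across, 54 mm from its corner point towards the plate's middle. It goes straight down 12 mm at about 9 N to a hard stop 2 mm above the plate, and stays where it is left
- corner_far_left (a point): point on the plate's top face where to press its corner farther, left: 22 mm in from both edges, 34 mm above the table; moves with the plate
- shim_far_left (a point): top centre, as found, of the round steel shim pad of the plate's corner farther, left: 48 mm above the table, 14 mm above the plate; the point is fixed to the tray. The pad is 22 mm across, 54 mm from its corner point towards the plate's middle. It goes straight down 12 mm at about 9 N to a hard stop 2 mm above the plate, and stays where it is left
- corner_far_right (a point): point on the plate's top face where to press its corner farther, right: 22 mm in from both edges, 34 mm above the table; moves with the plate
- shim_far_right (a point): top centre, as found, of the round steel shim pad of the plate's corner farther, right: 48 mm above the table, 14 mm above the plate; the point is fixed to the tray. The pad is 22 mm across, 54 mm from its corner point towards the plate's middle. It goes straight down 12 mm at about 9 N to a hard stop 2 mm above the plate, and stays where it is left
- loose_shim_pad (a joint): how far the shim pad of the rocking corner is pressed, m: 0 as found, 0.012 fully down. Pressing it drives a wedge under the plate and makes that corner firm. The value does not tell which corner it is
- firm_shim_1_pad (a joint): how far the shim pad of one of the three firm corners (which one is not told) is pressed, m: 0 as found, 0.012 fully down; to be left up
- firm_shim_2_pad (a joint): how far the shim pad of one of the three firm corners (which one is not told) is pressed, m: 0 as found, 0.012 fully down; to be left up
- firm_shim_3_pad (a joint): how far the shim pad of one of the three firm corners (which one is not told) is pressed, m: 0 as found, 0.012 fully down; to be left up
- pot: small white sample pot, 36 mm across, 42 mm tall, standing on the middle of the plate; origin at the centre of its underside; stays there
- clip: black moulded clip, 24 x 36 x 19 mm, lying on the middle of the plate to the right of the pot; origin at the centre of its underside; stays there
- tape_roll: cream tape roll, 62 mm across, 48 mm tall, on the table to the left; origin at the centre of its underside; a bystander
- tall_pot: white sample pot, 32 mm across, 62 mm tall, on the table to the right; origin at the centre of its underside; a bystander
There are look-alikes about, which are no part of the job. Leave any turquoise look-alike of the pot alone.

How it is judged:
By the outcome, as a careful person would: the job done as asked, in the order asked, and still so for the second after the job is handed in, with the robot touching nothing.
It also fails if it takes over 56 s, if anything falls off the work surface, if the arm or the gripper's body presses on something with over 40 N, if the wrist force passes 120 N, or if a joint passes its speed limit or range.

## Working session

There is one attempt and no reset: what is moved stays moved. The work goes in short steps, each a Python script; the robot and the scene stay as the last script left them, time stands still between calls to the robot, and variables do not carry over. Pictures are saved under pics/ and viewed, about 8 in all and at most 12, crops included, and the job is handed in when it is done.

```bash
mkdir -p pics; ls; python3 - <<'E'
from station import robot, fingers, vision, workorder, recognise
import cv2
for c in ("top","scene"):
    im=vision.grab_frame(c); cv2.imwrite(f"pics/{c}0.png",im[:,:,::-1])
    for l in ("plate","tray","pot","clip","shim_near_left","tape_roll","tall_pot"):
        print(c,l,[(d["rect"],round(d["p"],2)) for d in recognise(l,c)][:5])
    k=vision.calibration(c); print(k)
print(robot.current_time_s(), robot.tip_reach)
E
```

```text
pics
top plate [([311.1, 213.2, 125.8, 95.2], 0.7)]
top tray [([311.7, 212.4, 137.2, 99.7], 0.76)]
top pot [([337.9, 297.8, 16.0, 9.4], 0.54), ([306.9, 215.3, 19.6, 16.2], 0.51)]
top clip []
top shim_near_left [([309.9, 212.2, 139.5, 102.3], 0.55)]
top tape_roll [([168.2, 253.4, 29.2, 29.7], 0.57)]
top tall_pot [([478.2, 286.9, 24.7, 15.4], 0.51)]
{'mtx': array([[443.30501102,   0.        , 313.68046641],
       [  0.        , 443.30501102, 232.08132726],
       [  0.        ,   0.        ,   1.        ]]), 'k1': -0.014572725280290952, 'extrinsics': array([[ 1.40492567e-02, -9.99901304e-01, -3.47294147e-05,
        -1.35128473e-02],
       [ 9.94768048e-01,  1.39736162e-02,  1.01199154e-01,
        -5.29104297e-01],
       [-1.01188680e-01, -1.45632060e-03,  9.94866187e-01,
        -1.02764591e+00],
       [ 0.00000000e+00,  0.00000000e+00,  0.00000000e+00,
         1.00000000e+00]])}
scene plate [([334.2, 245.0, 137.2, 48.7], 0.73)]
scene tray [([336.4, 255.8, 144.9, 52.6], 0.89)]
scene pot [([276.9, 273.8, 15.2, 23.9], 0.71)]
scene clip []
scene shim_near_left [([333.8, 256.7, 143.7, 47.0], 0.91)]
scene tape_roll [([236.1, 209.4, 24.2, 25.5], 0.74)]
scene tall_pot [([383.6, 334.9, 19.5, 37.6], 0.65), ([335.9, 255.3, 144.5, 52.1], 0.56)]
{'mtx': array([[602.2910956 ,   0.        , 322.72658083],
       [  0.        , 602.2910956 , 236.38058017],
       [  0.        ,   0.        ,   1.        ]]), 'k1': -0.1528632620587596, 'extrinsics': array([[ 0.81879994, -0.57405107,  0.00565831, -0.44782578],
       [ 0.23751674,  0.34772317,  0.907014  , -0.16636528],
       [-0.52263989, -0.74131907,  0.42106245, -1.19803397],
       [ 0.        ,  0.        ,  0.        ,  1.        ]])}
0.8 0.017
```

```bash
python3 - <<'E'
import cv2
im=cv2.imread("pics/top0.png"); cv2.imwrite("pics/v1.png",cv2.resize(im[145:310,215:415],None,fx=4,fy=3.6,interpolation=cv2.INTER_CUBIC) if 0 else cv2.resize(im[155:305,215:415],None,fx=4,fy=4,interpolation=cv2.INTER_CUBIC))
E
```

```text
(no output)
```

View pics/top0.png

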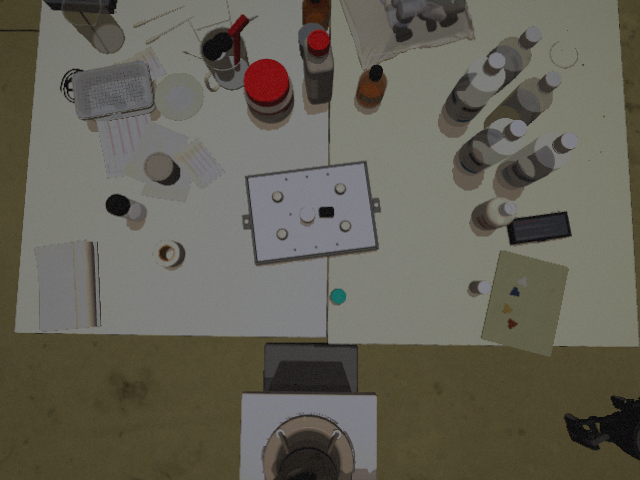

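View pics/v1.png

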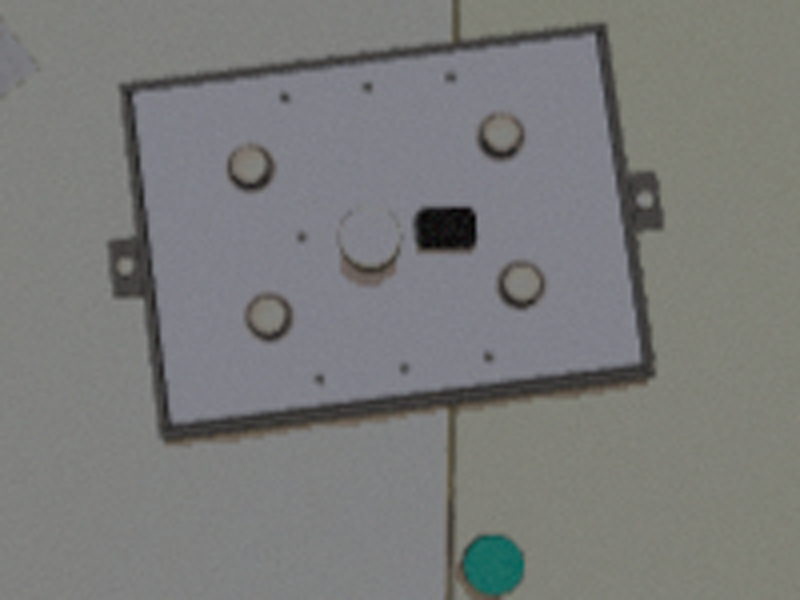

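The view shows the tray and plate with the white pot and black clip in the middle. In the crop the pads are at FL (250,165), FR (501,134), NL (268,315) and NR (522,283). There are two pot candidates: the white one at crop (370,238), which stands on the plate, and the turquoise one at (494,565) on the table, a look-alike I leave alone. Next I fit the plate pose from the pads and the plate corners.

```bash
cat > h.py <<'E'
import numpy as np, cv2, json
from scipy.optimize import least_squares
from station import robot, fingers, vision, workorder, recognise
S={"near_left":(-1,1),"near_right":(-1,-1),"far_left":(1,1),"far_right":(1,-1)}
u=np.array([78,118])/np.hypot(78,118)
CORN={n:np.r_[np.array(s)*[.078,.118],.034] for n,s in S.items()}
SHIM={n:np.r_[np.array(s)*(np.array([.078,.118])-.054*u),.048] for n,s in S.items()}
EDGE={n:np.r_[np.array(s)*[.1,.14],.034] for n,s in S.items()}
def proj(P,k,E):
    p=(E@np.r_[P,1])[:3]; x,y=p[0]/-p[2],-p[1]/-p[2]; d=1+k["k1"]*(x*x+y*y)
    return (k["mtx"]@[x*d,y*d,1])[:2]
def world(q,P):
    c,s=np.cos(q[2]),np.sin(q[2]); return np.array([q[0]+c*P[0]-s*P[1],q[1]+s*P[0]+c*P[1],P[2]])
E
python3 - <<'E'
from h import *
k=vision.calibration("top")
px=lambda a,b:np.array([215+(a+.5)/4-.5,155+(b+.5)/4-.5])
ob=[(SHIM["far_left"],px(250,165)),(SHIM["far_right"],px(501,134)),(SHIM["near_left"],px(268,315)),(SHIM["near_right"],px(522,283)),
(EDGE["far_left"],px(133,91)),(EDGE["far_right"],px(599,33)),(EDGE["near_left"],px(169,425)),(EDGE["near_right"],px(643,368))]
f=lambda q:np.concatenate([proj(world(q,P),k,k["extrinsics"])-o for P,o in ob])
r=least_squares(f,[.5,0,0]); print(r.x,np.degrees(r.x[2]),"res px",r.fun.reshape(-1,2).round(2))
for n in S: print(n,world(r.x,CORN[n]).round(4),world(r.x,SHIM[n]).round(4))
json.dump(list(r.x),open("q.json","w"))
E
```

```text
[0.57754542 0.00078016 0.1364349 ] 7.8171440043211 res px [[ 0.63 -1.66]
 [-0.58 -1.37]
 [ 0.85  1.36]
 [-0.54  1.76]
 [ 0.08  0.14]
 [-0.49  0.66]
 [ 0.19 -0.31]
 [-0.15 -0.59]]
near_left [0.4842 0.1071 0.034 ] [0.5198 0.0665 0.048 ]
near_right [ 0.5163 -0.1267  0.034 ] [ 0.5397 -0.0781  0.048 ]
far_left [0.6388 0.1283 0.034 ] [0.6154 0.0796 0.048 ]
far_right [ 0.6709 -0.1055  0.034 ] [ 0.6352 -0.0649  0.048 ]
```

```bash
sed -i 's/^SHIM=.*/SHIM={n:np.r_[np.array(s)*[.044,.0755],.048] for n,s in S.items()}/' h.py
cat >> h.py <<'E'
from scipy.spatial.transform import Rotation as R
def wristE():
    T=np.eye(4);T[:3,3]=robot.current_tool_pos();T[:3,:3]=R.from_euler("xyz",robot.current_eef_rot(),degrees=True).as_matrix()
    return np.linalg.inv(T@vision.calibration("wrist")["T_tool_cam"])
E
python3 - <<'E'
from h import *
q=json.load(open("q.json")); print(robot.current_eef_rot())
yaw=None
for y in (np.degrees(q[2]),np.degrees(q[2])+90,np.degrees(q[2])-90,np.degrees(q[2])+180):
    js=[robot.inverse_kinematics([*world(q,CORN[n])[:2],.06],[180,0,y]) for n in S]
    print(round(y),[None if j is None else np.round(j,0).tolist() for j in js])
fingers.gripper_to(0.0)
robot.move_to([.50,0,.30],[180,0,robot.current_eef_rot()[2]])
E_=wristE(); im=vision.grab_frame("wrist")[:,:,::-1].copy(); k=vision.calibration("wrist")
cv2.imwrite("pics/w0.png",im)
for D,c in((SHIM,(0,0,255)),(CORN,(0,255,0)),(EDGE,(255,0,0))):
    for n in S:
        p=proj(world(q,D[n]),k,E_); cv2.circle(im,tuple(int(round(v)) for v in p),3,c,1)
cv2.imwrite("pics/w0o.png",im); print(robot.current_tool_pos(),robot.current_eef_rot(),robot.current_contact_force(),robot.current_time_s())
E
```

```text
[1.79994741e+02 1.74303345e-03 2.02146019e+01]
8 [[20.0, 30.0, -45.0, 108.0, 26.0, 53.0, -120.0], [27.0, 28.0, -20.0, 103.0, 12.0, 52.0, -80.0], [10.0, 44.0, -37.0, 82.0, 28.0, 64.0, -114.0], [18.0, 43.0, -18.0, 77.0, 14.0, 63.0, -84.0]]
98 [[24.0, 33.0, -52.0, 107.0, 31.0, 55.0, -34.0], [36.0, 30.0, -33.0, 102.0, 20.0, 53.0, 3.0], [12.0, 45.0, -41.0, 82.0, 31.0, 65.0, -26.0], [28.0, 46.0, -35.0, 76.0, 27.0, 66.0, -2.0]]
-82 [[30.0, 38.0, -62.0, 107.0, 39.0, 59.0, 140.0], [15.0, 26.0, -4.0, 103.0, 2.0, 50.0, -162.0], [21.0, 54.0, -62.0, 81.0, 48.0, 73.0, 143.0], [7.0, 41.0, 0.0, 77.0, -0.0, 62.0, -165.0]]
188 [[28.0, 36.0, -59.0, 107.0, 36.0, 58.0, 52.0], [38.0, 31.0, -35.0, 102.0, 22.0, 54.0, 91.0], [17.0, 49.0, -51.0, 81.0, 39.0, 69.0, 59.0], [29.0, 47.0, -38.0, 76.0, 30.0, 67.0, 86.0]]
[ 0.50005988 -0.00147397  0.29974652] [1.79983321e+02 3.49882273e-02 2.00705978e+01] [0.04618779 0.56826382 0.13570701] 3.7833
```

View pics/w0o.png

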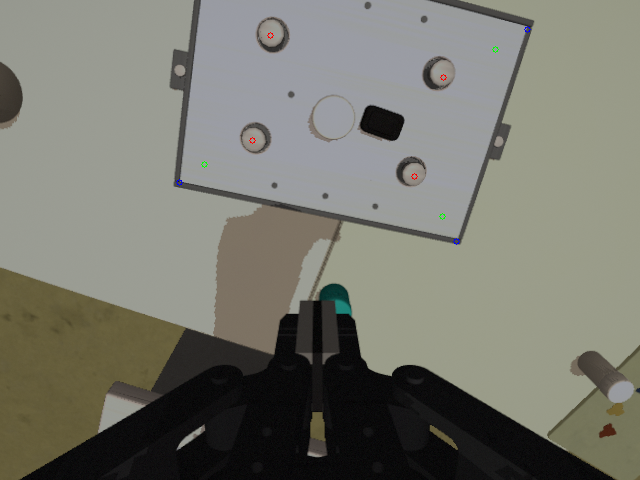

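The overlay agrees with the wrist image. The corners land exactly, and the pads at (271,34), (440,73), (253,138) and (413,173) are within about 2 mm. Now I press the corners.

```bash
cat > press.py <<'E'
from h import *
q=json.load(open("q.json")); O=[180,0,np.degrees(q[2])]; t=robot.tip_reach
for i,n in enumerate(["near_right","near_left","far_left","far_right"]):
    x,y,z=world(q,CORN[n])
    (robot.move_to if i==0 else robot.line_to)([x,y,.12+t],O,**({} if i==0 else dict(velocity=.15)))
    robot.line_to([x,y,.042+t],velocity=.1)
    robot.pause(.2); f0=robot.current_contact_force()[2]; log=[]
    for zz in np.arange(.040,.0259,-.002):
        hit=robot.line_to([x,y,zz+t],velocity=.02,f_stop=8)
        p=robot.current_tool_pos(); f=robot.current_contact_force()[2]-f0
        log.append((round((p[2]-t)*1e3,1),round(f,1)))
        if hit or f>9: break
    print(n,log,round(robot.current_time_s(),1),flush=True)
    robot.line_to([x,y,.12+t],velocity=.2)
E
python3 press.py
```

```text
near_right [(np.float64(39.9), np.float64(0.5)), (np.float64(37.8), np.float64(0.3)), (np.float64(35.8), np.float64(0.8)), (np.float64(34.2), np.float64(2.3)), (np.float64(34.1), np.float64(14.4))] 7.0
near_left [(np.float64(40.0), np.float64(-0.8)), (np.float64(37.8), np.float64(-0.5)), (np.float64(35.8), np.float64(-1.9)), (np.float64(34.2), np.float64(0.3)), (np.float64(34.1), np.float64(14.3))] 11.7
far_left [(np.float64(39.9), np.float64(1.4)), (np.float64(37.7), np.float64(0.8)), (np.float64(35.7), np.float64(1.6)), (np.float64(34.3), np.float64(1.1)), (np.float64(32.4), np.float64(3.8)), (np.float64(30.3), np.float64(4.2)), (np.float64(29.0), np.float64(7.3)), (np.float64(28.7), np.float64(14.9))] 16.6
far_right [(np.float64(39.9), np.float64(-0.7)), (np.float64(37.7), np.float64(-0.4)), (np.float64(35.7), np.float64(-0.9)), (np.float64(34.3), np.float64(0.6)), (np.float64(34.2), np.float64(8.7)), (np.float64(34.1), np.float64(14.9))] 21.6
```

The far-left corner gives: it went down 5.3 mm at about 4 N, while the other three stopped at 34 mm. I press its pad and then check that corner again.

```bash
cat > shim.py <<'E'
from h import *
q=json.load(open("q.json")); O=[180,0,np.degrees(q[2])]; t=robot.tip_reach; n="far_left"
for nm,D,z0,z1,fs in (("pad",SHIM,.054,.030,30),("corner",CORN,.042,.027,8)):
    x,y,z=world(q,D[n])
    robot.line_to([x,y,.12+t],O,velocity=.15); robot.line_to([x,y,z0+t],velocity=.1)
    robot.pause(.2); f0=robot.current_contact_force()[2]; log=[]
    for zz in np.arange(z0-.003,z1,-.003):
        hit=robot.line_to([x,y,zz+t],velocity=.02,f_stop=fs)
        log.append((float(round((robot.current_tool_pos()[2]-t)*1e3,1)),float(round(robot.current_contact_force()[2]-f0,1))))
        if hit or log[-1][1]>fs: break
    print(nm,log,round(robot.current_time_s(),1),flush=True)
    robot.line_to([x,y,.12+t],velocity=.2)
robot.line_to([.48,0,.30],velocity=.3)
E_=wristE(); im=vision.grab_frame("wrist"); cv2.imwrite("pics/w1.png",im[:,:,::-1]); print(robot.current_time_s())
E
python3 shim.py
```

```text
pad [(50.8, -1.1), (48.1, 0.9), (46.1, 5.5), (43.4, 6.5), (40.5, 7.4), (37.5, 6.9), (36.0, 14.6)] 26.8
corner [(38.8, 1.6), (35.7, 0.3), (34.1, 4.8)] 29.8
31.4833
```

View pics/w1.png

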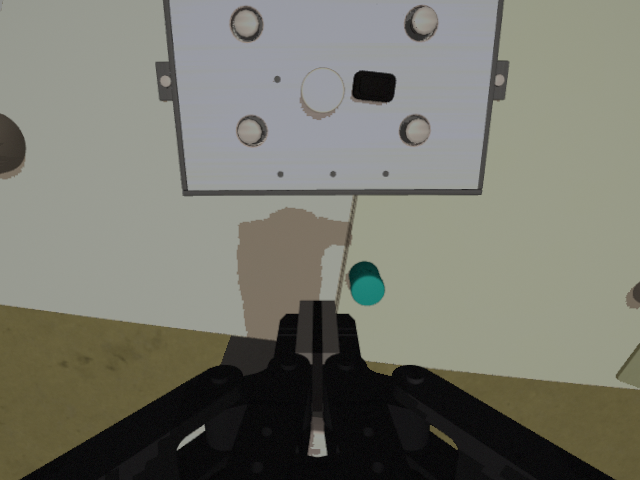

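The last image shows the pot at (322,90) and the clip at (374,86) where they stood, the far-left pad at (246,23) sitting low, and the hand clear. The pad stopped hard at 36.0 mm, which is 2 mm above the plate, and the corner now stops at 34.1 mm, so I hand the job in.

```bash
python3 -c "
from station import robot,workorder
workorder.close_job(); print(robot.current_time_s())"
```

```text
the job is handed in; nothing more can be done
the job is handed in; nothing more can be done
```

The rocking corner was the **far-left** one. I pressed its shim pad fully down and handed the job in at about 31.5 s, with the hand clear at 0.30 m.

- **Finding the corner:** pressed with shut fingertips, the far-left corner sank from 34 to 28.7 mm at about 4 N before its hard stop. The other three stopped at 34.1 mm.
- **Pressing the pad:** the fingertips followed the far-left pad from 48 mm down at about 7 N to a hard stop at 36.0 mm, which is the full 12 mm.
- **Checking the plate:** pressed again, the far-left corner stopped at 34.1 mm, level with the others. The force read 4.8 N just after that stop, below the 8 N stop threshold, so I relied on the stop height. I did not press the other three corners again.
- **Left alone:** the last wrist image shows the pot and clip where they stood on the plate. I touched no other pads and grasped nothing.

The spacing I first assumed for the pads was about 4 mm off in the top image. I corrected it before pressing, and the wrist camera agreed to within about 2 mm.

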